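Hang the notions caddy on its twin-pin stand and load the red thread

ROBOT

A 6-joint arm with a two-finger parallel gripper is mounted at the origin on the work surface. World frame = base frame: x ahead of the robot, y to its left, z up, the work surface at z = 0. Lengths are in m, angles in rad, forces in N, time in s.
With the tool pointing down it reaches from about 0.25 to 0.8 m from the base axis. Payload 8.5 kg.
Tool frame: the origin (TCP) lies midway between the tips of the shut fingers; the grasp point (between the pads) lies arm.grip_point_offset behind it (arm.grip_point_offset is the distance from the TCP to the grasp point, in m); z points along the fingers, y is the line along which they close (so a half turn about z gives the same grasp; the last joint's range is limited). The gripper opens to 85 mm and grips with 20 to 120 N. Pads are 22 mm wide; open, the fingers measure 114 mm over their backs; the gripper's body (76 mm by 85 mm) begins 54 mm behind the grasp point. The pads swing forward as they close: fully open they stand 13 mm farther back than shut.
Start: joints at [-1.174, 0.238, -0.013, 1.319, 0, 1.571], TCP at [0.203, -0.484, 0.231] pointing down, gripper open.
Joint ranges: [-2.66, 2.66], [-1.03, 1.9], [-1.14, 1.46], [-1.82, 2.27], [-1.45, 1.34], [-3.14, 3.14]. Speed limits (rad/s): [2.22, 2.22, 2.79, 3.14, 3.14, 3.14].

INTERFACE

Orientations are given as a unit quaternion [w, x, y, z].
In Python, from cell import arm gives the robot as it stands.
- The arm moves only by the tool jog_arm, never from a script. Its argument "deltas" is a list of rows, each an object of numbers: "tx", "ty", "tz": the shift along the world's x, y, z each as a share of 50 cm, from -1 to 1; "ax", "ay", "az": the turn, a rotation vector about the world's x, y, z each as a share of 30 degrees, from -1 to 1. A call has 1 to 5 rows; each row shifts and turns the commanded pose from where the row before left it; what a row does not reach is not made up. A row lasts 1/8 s, in which the tool goes at most 62.5 mm and 10.7 degrees, less where a joint would pass 70% of its speed; a pose out of reach is approached as far as the arm can. A call with a number of a shift or a turn outside -1 to 1 is refused whole. A call with a gripper value outside its range is refused whole. "claw" is the opening, from 0 (shut) to 1 (fully open), set as the call begins (left out, the last holds). The fingers move at their own pace and stop on an object; "grip_force" is the grip in N (left out, the last holds). Time passes only in rows, so rows that do not move let the fingers close. It gives the time, the measured TCP pose, the force, the opening and the grip force at its end, in the units of the state.
- arm.sense(): the state, without advancing time (a new reading comes with each control period).
- arm.read_camera(name): name is "side" or "top" or "wrist"; returns a dict with "image" (420x560x3 uint8, red, green, blue), "camera_matrix" (3x3 intrinsics, pixels), "dist_coeffs" ([k1, k2, p1, p2, k3] as OpenCV has them; the pictures are not rectified), "R" (3x3) and "t" (3): a world point X has camera coordinates R X + t; the wrist camera has in their place "hand_eye" (4x4, takes a point from camera to tool coordinates, whose origin is the TCP and whose axes are the flange's). Camera axes: x right, y down, z forward; pixel columns grow to the right and rows downward; lengths in m; the calibration is good to about 2 mm. A picture is of the moment at which its call begins: read the wrist's pose just before it. There is no depth.
- arm.finish_job(): hands the job in; it is judged then, once.
The state is a dict: "time_s": time; "joint_positions": joint angles; "joint_vel": joint speeds; "joint_efforts": joint torques, N m; "ee_pos": TCP position; "tcp_rot": TCP orientation; "ft_force": force on the tool from outside, world axes, zero at the start; "ft_torque": the same for the moment, N m; "grip_width": finger opening in m; "finger_force": force on a finger pad.
Only numpy, scipy, OpenCV 4.12 (cv2) and the standard library are available. Lean on these libraries where they do the work, as an engineer would, in place of code of your own. Each camera call takes 0.05 s, during which the arm holds its last target. There are 200 camera calls.

TASK

Clear the sewing table: hang the blue notions caddy on the green stand, with both of its flange holes fully down over the stand's two pins and its tray in front of the upright, and let go. Then put the spool of red thread standing upright into the caddy's empty compartment, leaving the caddy hung. Leave the green and grey spools standing where they are.

Things in the scene. Friction and masses are not known exactly. Their poses are not given: they have to be found in the camera images.
- stand: Green steel stand, fixed. Origin: on the table below the middle of its upright's front face; x to its back, y left, z up. Base plate 160 x 190 x 8 mm (x -90 to 70). Upright 170 mm wide, front face at x = 0; on top a ledge, x 0 to 52 mm, top at z = 130 mm, with two vertical pins at x = 22, y = +-65 mm. A rubber bumper bar at z = 90 mm stands 3 mm proud of the front face.
- pin_left (a point): Foot of the pin at the stand's +y, on its axis, on the ledge's top (z = 130 mm). Pin: brass, with a white ring painted round its foot, 8 mm diameter, 32 mm high, the top 10 mm tapering to a 2.4 mm point. Axes as the stand's.
- pin_right (a point): Foot of the equal pin at the stand's -y, on its axis, on the ledge's top. Axes as the stand's.
- caddy: Blue plastic tray caddy, 0.24 to 0.37 kg, loose, stands level. Origin: centre of its underside; x to its flange (back), z up. Tray 76 (x) x 120 (y) x 55 mm, walls and floor 4 mm, 10 mm middle wall along x. +y half: filled with a bobbin block (part of it); -y half: empty. Flange behind the tray at rim height: x 38 to 88 mm, 150 mm wide, 6 mm thick (z 49 to 55), two through holes.
- hole_left (a point): Centre of the 12 mm vertical hole at caddy x = 64, y = +65 mm, at the flange's underside (z = 49 mm). It goes on the left pin. Hung, the flange lies on the ledge, the caddy's axes along the stand's and its origin at x = -42, y = 0, z = 81 mm in the stand's frame; let go, it sags nose down by up to 0.1 rad onto the bumper. Axes as the caddy's.
- hole_right (a point): Centre of the equal hole at caddy x = 64, y = -65 mm, at the flange's underside. It goes on the right pin. Axes as the caddy's.
- tab (a point): Grip point in the carrying tab, at caddy x = 10, y = 0, z = 88 mm, near above the centre of mass. The tab rises from the middle wall: 10 mm thick (y), 36 mm wide (x -8 to 28), from the rim (z = 55) to z = 106 mm. Axes as the caddy's.
- cell (a point): Centre of the floor of the caddy's empty compartment (68 x 51 mm, 51 mm deep), at caddy x = 0, y = -30.5, z = 4 mm. Axes as the caddy's.
- red_spool: Spool of red thread, 50 to 100 g, loose, standing upright: 88 mm high, thread 32 mm in diameter, white end discs of 36 mm (foot) and 34 mm (top), each 5 mm thick. Origin: centre of its underside, z up. Round, its yaw means nothing.
- green_spool: Spool of green thread; otherwise as the red one. A bystander on the table
- grey_spool: Spool of grey thread; otherwise as the red one. A bystander on the table

How it is judged:
By the outcome, as a careful person would: the job done as asked, in the order asked, and still so for the second after the job is handed in, with the robot touching nothing.
It also fails if it takes over 67 s, if anything falls off the work surface, if the arm or the gripper's body presses on something with over 40 N, if the wrist force passes 120 N, or if a joint passes its speed limit or range.

## Working session

There is one attempt and no reset: what is moved stays moved. The work goes in short steps, Python scripts to look and compute and a tool call to move; the robot and the scene stay as the last step left them, time stands still between calls to the robot, and variables do not carry over. Pictures are saved under pics/ and viewed, at most 10 in all, crops included, and the job is handed in when it is done.

Besides the shell and the picture viewer there is one more tool, called after ">>>" as a command line: name --argument value ..., lists and objects as JSON in quotes. jog_arm: Moves the arm, as the interface text tells. Shift numbers are shares of 50 cm and turn numbers shares of 30 degrees, none past 1 either way. Its arguments: {"type":"object","properties":{"deltas":{"type":"array","items":{"type":"object","properties":{"tx":{"type":"number","minimum":-1,"maximum":1},"ty":{"type":"number","minimum":-1,"maximum":1},"tz":{"type":"number","minimum":-1,"maximum":1},"ax":{"type":"number","minimum":-1,"maximum":1},"ay":{"type":"number","minimum":-1,"maximum":1},"az":{"type":"number","minimum":-1,"maximum":1}}}},"claw":{"type":"number"},"grip_force":{"type":"number"}},"required":["deltas"]}

```bash
mkdir -p pics; ls; python3 - <<'E'
from cell import arm
import cv2
print(arm.sense(), arm.grip_point_offset)
for n in ("side","top"):
    c=arm.read_camera(n); cv2.imwrite(f"pics/{n}0.png",c["image"][:,:,::-1]); print(n,c["camera_matrix"],c["dist_coeffs"],c["R"],c["t"])
E
```

```text
pics
{'time_s': 0.0, 'joint_positions': array([-1.17403175e+00,  2.38786630e-01, -1.42778106e-02,  1.31922215e+00,
       -2.49537632e-05,  1.57079506e+00]), 'joint_vel': array([ 0.00032316,  0.00024055, -0.00181446, -0.00029018,  0.00133903,
        0.00031373]), 'joint_efforts': array([-5.74931546e-04, -5.38782120e+01,  3.46435440e+01,  1.85597409e-02,
       -6.10342045e-05,  3.67279647e-07]), 'ee_pos': array([ 0.20270278, -0.48381505,  0.2306654 ]), 'tcp_rot': array([-7.28056333e-04,  9.80386285e-01,  1.97084185e-01, -1.59084550e-04]), 'ft_force': array([ 0.04632246,  0.14386594, -0.57141071]), 'ft_torque': array([ 0.01478145, -0.01465228,  0.02931307]), 'finger_force': 0.0, 'grip_width': 0.0855122851345514} 0.0187
side [[382.9389171    0.         277.49849508]
 [  0.         382.9389171  209.85434021]
 [  0.           0.           1.        ]] [-0.10273426  0.          0.          0.          0.        ] [[-0.82471533 -0.56554735  0.00090335]
 [-0.31836432  0.46293674 -0.82724466]
 [ 0.46742783 -0.68252895 -0.56184113]] [0.4588576  0.2909206  0.92203631]
top [[403.49738518   0.         276.14782121]
 [  0.         403.49738518 211.93984651]
 [  0.           0.           1.        ]] [-0.10707556  0.          0.          0.          0.        ] [[-2.10122080e-02 -9.99779177e-01 -2.92139571e-04]
 [-9.92697560e-01  2.08980902e-02 -1.18805823e-01]
 [ 1.18785693e-01 -2.20636642e-03 -9.92917464e-01]] [-0.00827799  0.57935754  1.23293797]
```

```bash
python3 - <<'E'
import cv2
for n in ("side","top"):
    i=cv2.imread(f"pics/{n}0.png"); cv2.imwrite(f"pics/{n}0b.png",cv2.resize(i,(784,588),interpolation=cv2.INTER_CUBIC))
E
```

```text
(no output)
```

View pics/side0b.png

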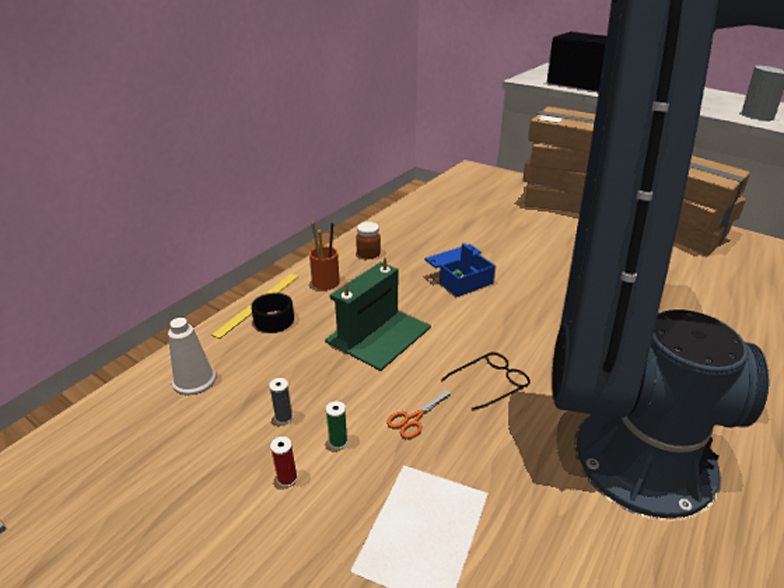

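View pics/top0b.png

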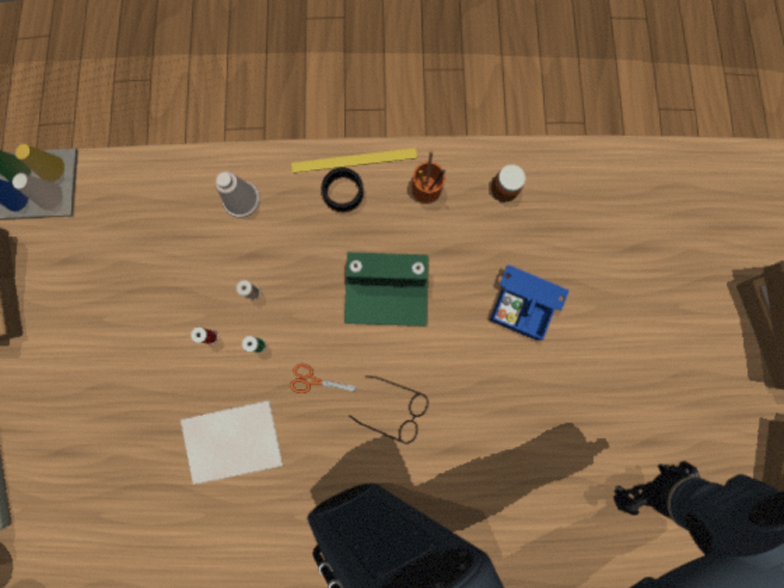

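The side picture shows the pins at about (346,295) and (386,266), the caddy at (465,270) and the red spool's top at (281,445). The top picture shows the pin feet at (355,267) and (418,268), the caddy at (530,303) and the red spool's top at (199,335). Next I enlarge these areas.

```bash
cat > h.py <<'E'
import cv2, numpy as np
from cell import arm
def undist(c,p): return cv2.undistortPoints(np.array(p,float).reshape(-1,1,2),c["camera_matrix"],np.array(c["dist_coeffs"])).reshape(-1,2)
def on_z(c,p,z,R=None,t=None):
    R=c["R"] if R is None else R; t=c["t"] if t is None else t
    n=undist(c,p); z=np.broadcast_to(z,len(n)); C=-R.T@t; out=[]
    for (u,v),zz in zip(n,z):
        d=R.T@np.array([u,v,1]); out.append(C+d*(zz-C[2])/d[2])
    return np.array(out)
def proj(c,X,R=None,t=None):
    R=c["R"] if R is None else R; t=c["t"] if t is None else t
    return cv2.projectPoints(np.array(X,float).reshape(-1,1,3),cv2.Rodrigues(R)[0],t,c["camera_matrix"],np.array(c["dist_coeffs"]))[0].reshape(-1,2)
def quatR(q):
    from scipy.spatial.transform import Rotation as Ro
    return Ro.from_quat([q[1],q[2],q[3],q[0]]).as_matrix()
def wrist():
    s=arm.sense(); c=arm.read_camera("wrist")
    T=np.eye(4); T[:3,:3]=quatR(s["tcp_rot"]); T[:3,3]=s["ee_pos"]
    M=np.linalg.inv(T@c["hand_eye"]); c["R"]=M[:3,:3]; c["t"]=M[:3,3]; return c
E
python3 - <<'E'
import cv2,numpy as np
t=cv2.imread("pics/top0.png"); s=cv2.imread("pics/side0.png")
a=cv2.resize(t[170:250,235:415],None,fx=4,fy=4,interpolation=cv2.INTER_CUBIC)  # 720x320
b=cv2.resize(s[165:235,225:365],None,fx=4,fy=4,interpolation=cv2.INTER_CUBIC) # 560x280
o=np.zeros((600,740,3),np.uint8); o[:320,:720]=a; o[320:600,:560]=b
d=cv2.resize(t[195:255,135:195],None,fx=3,fy=3,interpolation=cv2.INTER_CUBIC); o[320:500,560:740]=d
cv2.imwrite("pics/crop1.png",o)
E
```

```text
(no output)
```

View pics/crop1.png

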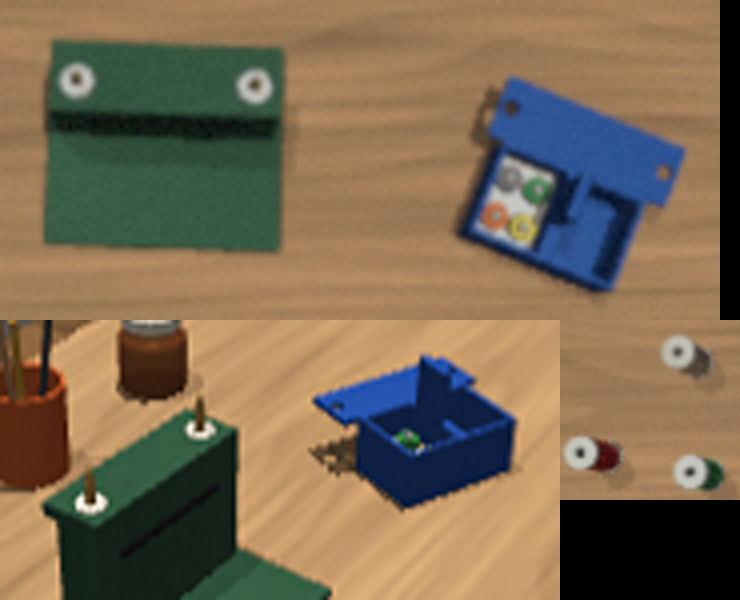

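The crop shows the pin rings at crop (76,81) and (255,87), and the flange holes at (512,107) and (663,172). The spool tops are red (581,453), green (690,472) and grey (679,352).

```bash
python3 - <<'E'
from h import *
np.set_printoptions(precision=4,suppress=True)
c=arm.read_camera("top"); s=arm.read_camera("side")
f=lambda p,k,ox,oy,x0=0,y0=0:[((x-x0+.5)/k-.5+ox,(y-y0+.5)/k-.5+oy) for x,y in p]
pins=on_z(c,f([(76,81),(255,87)],4,235,170),.130)
d=pins[0]-pins[1]; print("pins",pins,np.linalg.norm(d),"mid",pins.mean(0),"yaw",np.arctan2(-d[0],d[1]))
h=on_z(c,f([(512,107),(663,172)],4,235,170),.053)
d=h[0]-h[1]; yaw=np.arctan2(-d[0],d[1]); print("holes",h,np.linalg.norm(d),"yaw",yaw)
o=h.mean(0)-.064*np.array([np.cos(yaw),np.sin(yaw),0]); print("origin",o[:2])
fc=on_z(c,f([(460,236),(608,291)],4,235,170),.055); d=fc[0]-fc[1]; y2=np.arctan2(-d[0],d[1]); print("front",np.linalg.norm(d),y2,fc.mean(0)+.038*np.array([np.cos(y2),np.sin(y2),0]))
print("spools",on_z(c,f([(581,453),(690,472),(679,352)],3,135,195,560,320),.088))
# side check
sp=on_z(s,f([(92,502),(201,428)],4,225,165,0,320),.130); print("side pins",sp)
print("side spool r", on_z(s,[((281+.5)/1.4-.5,(445+.5)/1.4-.5)],.088))
print("side hole_left", on_z(s,f([(338,406)],4,225,165,0,320),.052))
E
```

```text
pins [[ 0.634   0.0442  0.13  ]
 [ 0.6268 -0.0865  0.13  ]] 0.13089196749047816 mid [ 0.6304 -0.0211  0.13  ] yaw -0.05504936434991202
holes [[ 0.6201 -0.2917  0.053 ]
 [ 0.5665 -0.4087  0.053 ]] 0.12873558943931915 yaw -0.4296569839245984
origin [ 0.5351 -0.3235]
front 0.12225678197068572 -0.37894352905374057 [ 0.5327 -0.3169  0.055 ]
spools [[0.4989 0.3877 0.088 ]
 [0.478  0.2761 0.088 ]
 [0.5994 0.2882 0.088 ]]
side pins [[ 0.6338  0.0415  0.13  ]
 [ 0.6272 -0.0885  0.13  ]]
side spool r [[0.4973 0.3884 0.088 ]]
side hole_left [[ 0.6198 -0.2947  0.052 ]]
```

>>> jog_arm --deltas '[{"tx":0.052,"ty":0.024,"tz":0.007,"az":0.34},{"tx":0.052,"ty":0.024,"tz":0.007,"az":0.34},{"tx":0.052,"ty":0.024,"tz":0.007,"az":0.34},{"tx":0.052,"ty":0.024,"tz":0.007,"az":0.34},{"tx":0.052,"ty":0.024,"tz":0.007,"az":0.34}]' --claw 1

```text
validation failed for argument at $.de...
```

>>> jog_arm --deltas '[{"tx":0.052,"ty":0.024,"tz":0.007,"az":0.34},{"tx":0.052,"ty":0.024,"tz":0.007,"az":0.34},{"tx":0.052,"ty":0.024,"tz":0.007,"az":0.34},{"tx":0.052,"ty":0.024,"tz":0.007,"az":0.34},{"tx":0.052,"ty":0.024,"tz":0.007,"az":0.34}]'

```text
validation failed for argument at $.de...
```

>>> jog_arm --deltas '[{"tx":0.052,"ty":0.024,"tz":0.007,"az":0.34},{"tx":0.052,"ty":0.024,"tz":0.007,"az":0.34},{"tx":0.052,"ty":0.024,"tz":0.007,"az":0.34},{}]'

```text
validation failed for argument at $.de...
```

```bash
python3 - <<'E'
from h import *
c=wrist(); s=arm.sense(); R=quatR(s["tcp_rot"]); print(s["ee_pos"],R,s["joint_positions"],c["hand_eye"])
cv2.imwrite("pics/w1.png",cv2.resize(c["image"][:,:,::-1],(784,588),interpolation=cv2.INTER_CUBIC))
np.savez("w1.npz",R=c["R"],t=c["t"],K=c["camera_matrix"],D=c["dist_coeffs"])
E
```

```text
[ 0.20281851 -0.48402733  0.23097886] [[ 9.22302692e-01  3.86468196e-01 -2.80190237e-04]
 [ 3.86468297e-01 -9.22302437e-01  6.85318726e-04]
 [ 6.43375264e-06 -7.40355949e-04 -9.99999726e-01]] [-1.17400302e+00  2.38522015e-01 -1.38293004e-02  1.31918537e+00
  6.42932906e-06  1.57079035e+00] [[-2.30884591e-05 -9.53273847e-01 -3.02107551e-01  7.78269656e-02]
 [ 9.99999978e-01  4.05879621e-05 -2.04496383e-04  6.82972773e-04]
 [ 2.07202983e-04 -3.02107549e-01  9.53273825e-01 -1.41935201e-01]
 [ 0.00000000e+00  0.00000000e+00  0.00000000e+00  1.00000000e+00]]
```

View pics/w1.png

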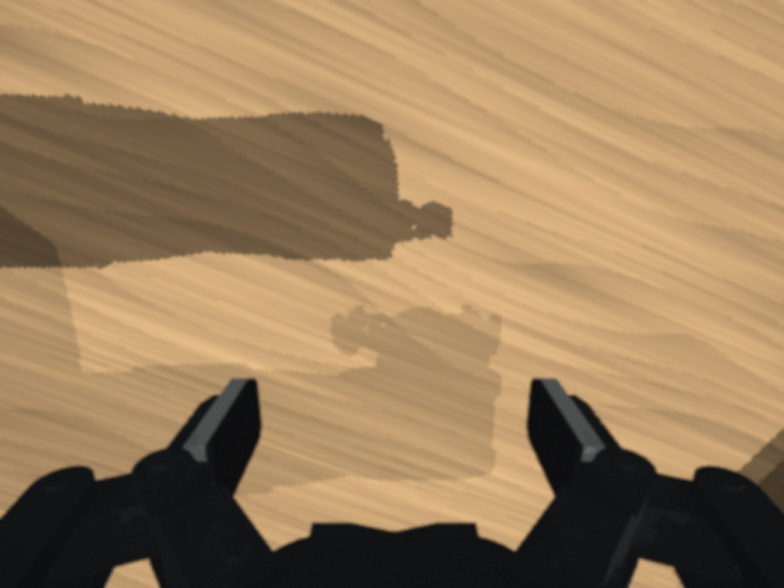

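That picture shows only bare table and the open fingers, because the moves were refused and the arm never left its start. I try a single full row.

>>> jog_arm --deltas '[{"tx":0.052,"ty":0.024,"tz":0.007,"ax":0,"ay":0,"az":0.34}]' --claw 1

```text
time_s: 0.38
ee_pos: [0.2281, -0.4724, 0.2344]
tcp_rot: [-0.0, 0.959, 0.284, -0.0]
ft_force: [0.5, -0.1, 0.9]
grip_width: 0.0855
finger_force: 0.0
```

>>> jog_arm --deltas '[{"tx":0.052,"ty":0.024,"tz":0.007,"ax":0,"ay":0,"az":0.34},{"tx":0.052,"ty":0.024,"tz":0.007,"ax":0,"ay":0,"az":0.34},{"tx":0.052,"ty":0.024,"tz":0.007,"ax":0,"ay":0,"az":0.34},{"tx":0.052,"ty":0.024,"tz":0.007,"ax":0,"ay":0,"az":0.34},{"tx":0.052,"ty":0.024,"tz":0.007,"ax":0,"ay":0,"az":0.34}]'

```text
time_s: 1.0
ee_pos: [0.3597, -0.4117, 0.2523]
tcp_rot: [-0.0, 0.742, 0.671, -0.0]
ft_force: [-0.4, 0.2, 0.6]
grip_width: 0.0853
finger_force: 0.0
```

>>> jog_arm --deltas '[{"tx":0.052,"ty":0.024,"tz":0.007,"ax":0,"ay":0,"az":0.34},{"tx":0.052,"ty":0.024,"tz":0.007,"ax":0,"ay":0,"az":0.34},{"tx":0.052,"ty":0.024,"tz":0.007,"ax":0,"ay":0,"az":0.34},{"tx":0.052,"ty":0.024,"tz":0.007,"ax":0,"ay":0,"az":0.34},{"tx":0.052,"ty":0.024,"tz":0.007,"ax":0,"ay":0,"az":0.34}]'

```text
time_s: 1.62
ee_pos: [0.4897, -0.3517, 0.2697]
tcp_rot: [-0.0, 0.38, 0.925, -0.0]
ft_force: [-0.7, -0.7, -0.7]
grip_width: 0.0854
finger_force: 0.0
```

>>> jog_arm --deltas '[{"tx":0.052,"ty":0.024,"tz":0.007,"ax":0,"ay":0,"az":0.34},{"tx":0.052,"ty":0.024,"tz":0.007,"ax":0,"ay":0,"az":0.34},{"tx":0,"ty":0,"tz":0,"ax":0,"ay":0,"az":0}]'

```text
time_s: 2.0
ee_pos: [0.5423, -0.3273, 0.2762]
tcp_rot: [-0.0, 0.212, 0.977, 0.0]
ft_force: [0.4, -0.1, 0.5]
grip_width: 0.0857
finger_force: 0.0
```

```bash
python3 - <<'E'
from h import *
c=wrist(); s=arm.sense(); print(s["ee_pos"],s["joint_positions"])
cv2.imwrite("pics/w2.png",cv2.resize(c["image"][:,:,::-1],(784,588),interpolation=cv2.INTER_CUBIC))
np.savez("w2.npz",R=c["R"],t=c["t"],camera_matrix=c["camera_matrix"],dist_coeffs=c["dist_coeffs"])
E
```

```text
[ 0.54125251 -0.32776097  0.27620378] [-5.44369183e-01  4.25322244e-01  3.75660084e-01  1.52197743e+00
 -2.65356022e-04 -1.13298725e-01]
```

View pics/w2.png

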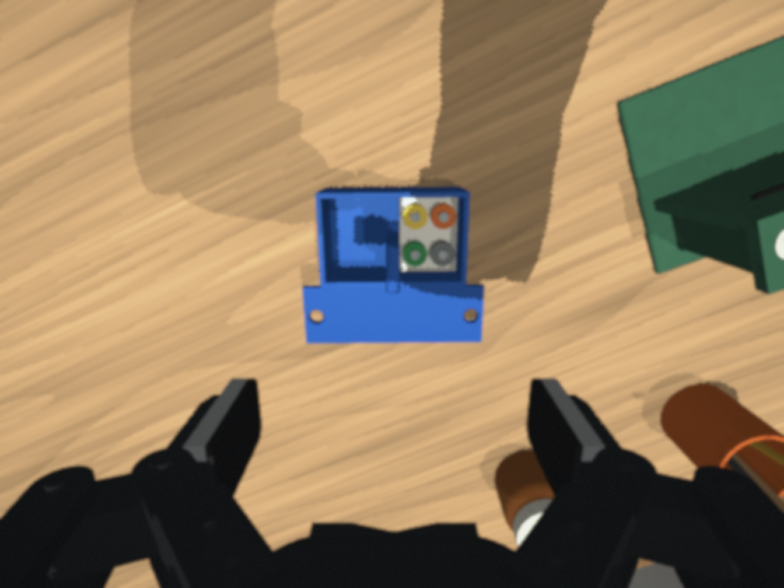

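The wrist view shows the caddy almost square to the image, with its holes at (316.5,316) on the right side and (470,315.5) on the left side. The flange's far edge runs from (307,343) to (481,342).

```bash
python3 - <<'E'
from h import *
from scipy.optimize import least_squares
np.set_printoptions(precision=4,suppress=True)
c=dict(np.load("w2.npz")); q=lambda p:(np.array(p)+.5)/1.4-.5
P=q([(470,315.5),(316.5,316),(481,342),(307.5,343),(468,189),(317.5,190)])
M=np.array([[64,65,54],[64,-65,54],[88,75,55],[88,-75,55],[-38,60,55],[-38,-60,55]])/1000
def pose(p):
    R=np.array([[np.cos(p[2]),-np.sin(p[2]),0],[np.sin(p[2]),np.cos(p[2]),0],[0,0,1]]); return M@R.T+[p[0],p[1],0]
r=least_squares(lambda p:(proj(c,pose(p))-P).ravel(),[.535,-.322,-.42]); print(r.x,r.fun.reshape(-1,2))
h=on_z(c,P[:2],.054); print(h,np.linalg.norm(h[0]-h[1]))
x,y,w=r.x; print("tab",x+.01*np.cos(w),y+.01*np.sin(w))
s=arm.sense();R=quatR(s["tcp_rot"]); print("tool y ang",np.arctan2(R[1,1],R[0,1])-np.pi/2, s["ee_pos"])
E
```

```text
[ 0.5356 -0.3246 -0.4213] [[ 0.6787 -0.7776]
 [-0.1342 -0.4613]
 [ 0.4328 -0.5944]
 [-1.0521 -0.556 ]
 [ 1.8049  1.1321]
 [-1.7468  1.1437]]
[[ 0.6211 -0.2926  0.054 ]
 [ 0.568  -0.4103  0.054 ]] 0.12911942077139393
tab 0.5446937734286702 -0.3287322274919952
tool y ang -0.43107027255482144 [ 0.5413 -0.3278  0.2762]
```

>>> jog_arm --deltas '[{"tx":0.003,"ty":0,"tz":-0.11,"ax":0,"ay":0,"az":0.01},{"tx":0.003,"ty":0,"tz":-0.11,"ax":0,"ay":0,"az":0},{"tx":0,"ty":0,"tz":-0.11,"ax":0,"ay":0,"az":0},{"tx":0,"ty":0,"tz":-0.084,"ax":0,"ay":0,"az":0},{"tx":0,"ty":0,"tz":0,"ax":0,"ay":0,"az":0}]'

```text
time_s: 2.68
ee_pos: [0.5408, -0.3274, 0.0669]
tcp_rot: [-0.003, 0.212, 0.977, 0.001]
ft_force: [0.2, 0.5, 0.6]
grip_width: 0.0852
finger_force: 0.0
```

>>> jog_arm --deltas '[{"tx":0,"ty":0,"tz":0,"ax":0,"ay":0,"az":0},{"tx":0,"ty":0,"tz":0,"ax":0,"ay":0,"az":0},{"tx":0,"ty":0,"tz":0,"ax":0,"ay":0,"az":0},{"tx":0,"ty":0,"tz":0,"ax":0,"ay":0,"az":0},{"tx":0,"ty":0,"tz":0,"ax":0,"ay":0,"az":0}]' --claw 0 --grip_force 80

```text
time_s: 3.3
ee_pos: [0.5441, -0.3284, 0.0704]
tcp_rot: [0.0, 0.211, 0.977, -0.0]
ft_force: [-1.1, -1.2, 4.4]
grip_width: 0.0091
finger_force: 78.6
```

>>> jog_arm --deltas '[{"tx":0,"ty":0,"tz":0,"ax":0,"ay":0,"az":0},{"tx":0,"ty":0,"tz":0,"ax":0,"ay":0,"az":0},{"tx":0,"ty":0,"tz":0,"ax":0,"ay":0,"az":0}]'

```text
time_s: 3.68
ee_pos: [0.5441, -0.3284, 0.0704]
tcp_rot: [0.0, 0.211, 0.977, -0.0]
ft_force: [-1.0, -0.5, 5.3]
grip_width: 0.0089
finger_force: 78.7
```

>>> jog_arm --deltas '[{"tx":0,"ty":0,"tz":0.03,"ax":0,"ay":0,"az":0},{"tx":0,"ty":0,"tz":0.06,"ax":0,"ay":0,"az":0},{"tx":0,"ty":0,"tz":0.07,"ax":0,"ay":0,"az":0},{"tx":0,"ty":0,"tz":0.07,"ax":0,"ay":0,"az":0},{"tx":0,"ty":0,"tz":0.05,"ax":0,"ay":0,"az":0}]'

```text
time_s: 4.3
ee_pos: [0.544, -0.3281, 0.212]
tcp_rot: [0.001, 0.211, 0.977, -0.0]
ft_force: [-0.0, -0.7, -3.3]
grip_width: 0.009
finger_force: 78.0
```

>>> jog_arm --deltas '[{"tx":0.005,"ty":0.04,"tz":0,"ax":0,"ay":0,"az":0.07},{"tx":0.006,"ty":0.07,"tz":0,"ax":0,"ay":0,"az":0.07},{"tx":0.006,"ty":0.07,"tz":0,"ax":0,"ay":0,"az":0.07},{"tx":0.006,"ty":0.07,"tz":0,"ax":0,"ay":0,"az":0.07},{"tx":0.006,"ty":0.07,"tz":0,"ax":0,"ay":0,"az":0.07}]'

```text
time_s: 4.92
ee_pos: [0.5576, -0.1658, 0.2087]
tcp_rot: [-0.001, 0.119, 0.993, 0.0]
ft_force: [1.4, -0.0, -3.1]
grip_width: 0.0091
finger_force: 78.1
```

>>> jog_arm --deltas '[{"tx":0.008,"ty":0.07,"tz":0,"ax":0,"ay":0,"az":0.09},{"tx":0.008,"ty":0.07,"tz":0,"ax":0,"ay":0,"az":0.09},{"tx":0.008,"ty":0.07,"tz":0,"ax":0,"ay":0,"az":0.09},{"tx":0.008,"ty":0.06,"tz":0,"ax":0,"ay":0,"az":0.09},{"tx":0.004,"ty":0.028,"tz":0,"ax":0,"ay":0,"az":0.001}]'

```text
time_s: 5.55
ee_pos: [0.5755, -0.0169, 0.2089]
tcp_rot: [-0.001, 0.025, 1.0, 0.0]
ft_force: [1.2, -0.4, -3.0]
grip_width: 0.0093
finger_force: 78.2
```

>>> jog_arm --deltas '[{"tx":0,"ty":0,"tz":0,"ax":0,"ay":0,"az":0},{"tx":0,"ty":0,"tz":0,"ax":0,"ay":0,"az":0}]'

```text
time_s: 5.8
ee_pos: [0.5761, -0.0198, 0.2095]
tcp_rot: [-0.0, 0.027, 1.0, -0.0]
ft_force: [-0.0, 0.0, -2.5]
grip_width: 0.0088
finger_force: 78.2
```

```bash
python3 - <<'E'
from h import *
s=arm.sense(); print(s["ee_pos"],s["tcp_rot"],s["ft_torque"],s["grip_width"])
t=arm.read_camera("top")["image"]; w=wrist(); sd=arm.read_camera("side")["image"]
w_=w["image"]; cv2.imwrite("pics/full3.png",w_[:,:,::-1])
z=lambda i,f:cv2.resize(i,None,fx=f,fy=f,interpolation=cv2.INTER_CUBIC)
a=z(t[165:245,235:335],4) #400x320
b=z(sd[165:235,210:310],4) #400x280
o=np.zeros((600,800,3),np.uint8); o[:320,:400]=a; o[320:600,:400]=b; o[:300,400:]=z(w_,1)[0:300,80:480]
np.savez("w3.npz",R=w["R"],t=w["t"],camera_matrix=w["camera_matrix"],dist_coeffs=w["dist_coeffs"])
cv2.imwrite("pics/c3.png",o[:,:,::-1])
E
```

```text
[ 0.5760772  -0.01979235  0.20953636] [-2.74436507e-04  2.68453721e-02  9.99639537e-01 -2.14490487e-04] [-0.04342682  0.0103541   0.04112201] 0.008767895138627465
```

View pics/c3.png

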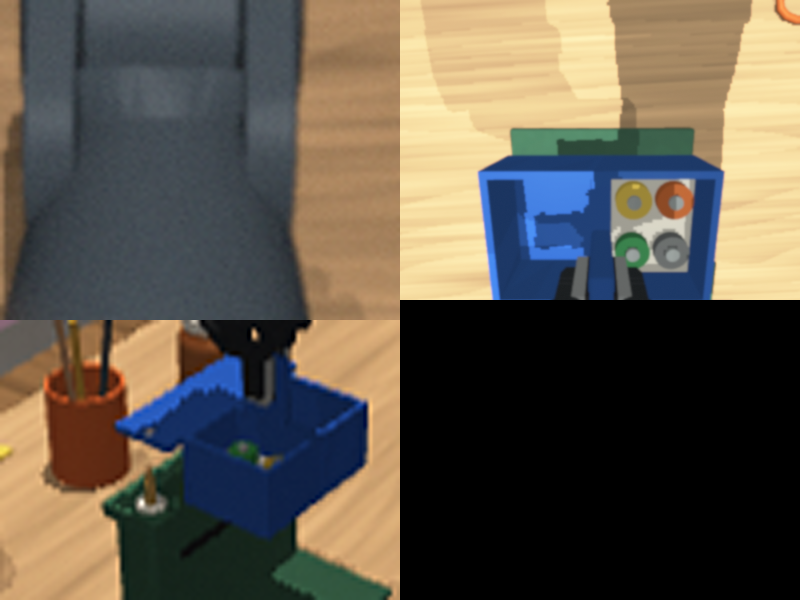

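The side crop shows the caddy above the stand with hole_left at crop (150,433), the flange corner at (116,425) and pin_left's tip at (151,467). The wrist crop shows the front rim corners at crop (480,172) and (722,171).

```bash
python3 - <<'E'
from h import *
np.set_printoptions(precision=2,suppress=True)
sd=arm.read_camera("side"); w=dict(np.load("w3.npz"))
yaw=2*np.arctan2(.99964,.026845)-np.pi; print("yaw",yaw)
R=np.array([[np.cos(yaw),-np.sin(yaw),0],[np.sin(yaw),np.cos(yaw),0],[0,0,1]])
o=np.array([.5761,-.0198,.1391])-R@[.010,0,0]
def pr(c,m): return proj(c,(R@np.array(m,float).T/1000).T+o)
M=[(64,65,54),(88,75,55),(-38,-60,55),(-38,60,55),(-38,60,0),(-38,-60,0)]
print("side pred crop",[(4*(p-[210,165]+.5)-.5+[0,320]) for p in pr(sd,M)])
print("wrist pred crop",[p+[320,0] for p in pr(w,M)])
y2=-.053;S=lambda p:np.array([.6304,-.0223,0])+np.array([0,0,p])
print("pins pred", [4*(p-[210,165]+.5)-.5+[0,320] for p in proj(sd,[np.array([.6304-np.sin(y2)*.065,-.0223+.065,z]) for z in(.13,.162)])])
E
```

```text
yaw -0.053696429700607506
side pred crop [array([147.88, 428.75]), array([113.11, 422.63]), array([367.54, 401.07]), array([266.52, 472.63]), array([266.59, 539.01]), array([364.91, 464.74])]
wrist pred crop [array([714.37, 342.44]), array([727.5, 377. ]), array([477.71, 167.9 ]), array([726.58, 167.8 ]), array([695.41, 152.47]), array([508.34, 152.55])]
pins pred [array([150.92, 502.77]), array([148.99, 465.91])]
```

>>> jog_arm --deltas '[{"tx":0,"ty":0,"tz":-0.03,"ax":0,"ay":0,"az":0},{"tx":0,"ty":0,"tz":-0.02,"ax":0,"ay":0,"az":0},{"tx":0,"ty":0,"tz":-0.014,"ax":0,"ay":0,"az":0},{"tx":0,"ty":0,"tz":0,"ax":0,"ay":0,"az":0}]'

```text
time_s: 6.5
ee_pos: [0.5759, -0.0191, 0.1769]
tcp_rot: [-0.001, 0.026, 1.0, -0.0]
ft_force: [0.3, -0.7, -1.7]
grip_width: 0.0089
finger_force: 78.2
```

```bash
python3 - <<'E'
from h import *
s=arm.sense(); print(s["ee_pos"],s["ft_force"],s["ft_torque"])
sd=arm.read_camera("side")["image"]; cv2.imwrite("pics/s4.png",cv2.resize(sd[155:240,215:325],None,fx=7,fy=7,interpolation=cv2.INTER_CUBIC)[:,:,::-1])
E
```

```text
[ 0.57593424 -0.01912892  0.17693714] [ 0.29844074 -0.66350128 -1.71866166] [-0.07460285  0.01362476 -0.01289914]
```

View pics/s4.png

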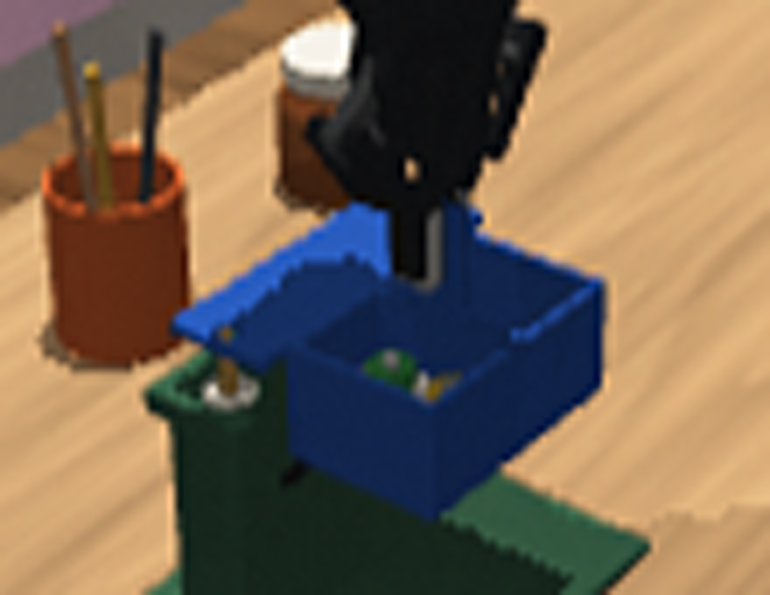

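The left pin's tip shows inside the hole at crop (226,333), with next to no force on the wrist, so I carry on down.

>>> jog_arm --deltas '[{"tx":0,"ty":0,"tz":-0.01,"ax":0,"ay":0,"az":0},{"tx":0,"ty":0,"tz":-0.01,"ax":0,"ay":0,"az":0},{"tx":0,"ty":0,"tz":0,"ax":0,"ay":0,"az":0}]'

```text
time_s: 6.92
ee_pos: [0.5761, -0.0191, 0.1673]
tcp_rot: [-0.0, 0.026, 1.0, -0.0]
ft_force: [-0.5, 0.2, -2.0]
grip_width: 0.0089
finger_force: 78.2
```

>>> jog_arm --deltas '[{"tx":0,"ty":0,"tz":-0.01,"ax":0,"ay":0,"az":0},{"tx":0,"ty":0,"tz":-0.01,"ax":0,"ay":0,"az":0},{"tx":0,"ty":0,"tz":-0.006,"ax":0,"ay":0,"az":0},{"tx":0,"ty":0,"tz":0,"ax":0,"ay":0,"az":0}]'

```text
time_s: 7.42
ee_pos: [0.5762, -0.0192, 0.1545]
tcp_rot: [-0.0, 0.027, 1.0, -0.0]
ft_force: [-0.5, -0.0, -2.2]
grip_width: 0.0092
finger_force: 78.2
```

>>> jog_arm --deltas '[{"tx":0,"ty":0,"tz":-0.004,"ax":0,"ay":0,"az":0},{"tx":0,"ty":0,"tz":-0.002,"ax":0,"ay":0,"az":0},{"tx":0,"ty":0,"tz":0,"ax":0,"ay":0,"az":0}]'

```text
time_s: 7.8
ee_pos: [0.5764, -0.0192, 0.1517]
tcp_rot: [-0.0, 0.027, 1.0, -0.0]
ft_force: [-0.6, 0.7, -3.5]
grip_width: 0.0088
finger_force: 78.2
```

>>> jog_arm --deltas '[{"tx":0,"ty":0,"tz":-0.002,"ax":0,"ay":0,"az":0},{"tx":0,"ty":0,"tz":0,"ax":0,"ay":0,"az":0}]'

```text
time_s: 8.05
ee_pos: [0.5764, -0.0192, 0.1514]
tcp_rot: [0.0, 0.027, 1.0, -0.0]
ft_force: [-2.8, -0.8, 3.7]
grip_width: 0.0092
finger_force: 79.2
```

>>> jog_arm --deltas '[{"tx":0,"ty":0,"tz":0,"ax":0,"ay":0,"az":0},{"tx":0,"ty":0,"tz":0,"ax":0,"ay":0,"az":0},{"tx":0,"ty":0,"tz":0,"ax":0,"ay":0,"az":0},{"tx":0,"ty":0,"tz":0,"ax":0,"ay":0,"az":0}]' --claw 0.5 --grip_force 40

```text
time_s: 8.55
ee_pos: [0.5764, -0.0192, 0.1507]
tcp_rot: [-0.0, 0.026, 1.0, -0.0]
ft_force: [0.3, -0.5, 0.4]
grip_width: 0.0423
finger_force: 0.0
```

>>> jog_arm --deltas '[{"tx":0,"ty":0,"tz":0.04,"ax":0,"ay":0,"az":0},{"tx":0,"ty":0,"tz":0.08,"ax":0,"ay":0,"az":0},{"tx":0,"ty":0,"tz":0.08,"ax":0,"ay":0,"az":0},{"tx":0,"ty":0,"tz":0.06,"ax":0,"ay":0,"az":0}]'

```text
time_s: 9.05
ee_pos: [0.5766, -0.0192, 0.2826]
tcp_rot: [0.001, 0.026, 1.0, -0.0]
ft_force: [-0.4, 0.3, -0.2]
grip_width: 0.0426
finger_force: 0.0
```

>>> jog_arm --deltas '[{"tx":-0.008,"ty":0.04,"tz":0,"ax":0,"ay":0,"az":-0.15},{"tx":-0.016,"ty":0.08,"tz":0,"ax":0,"ay":0,"az":-0.3},{"tx":-0.016,"ty":0.08,"tz":0,"ax":0,"ay":0,"az":-0.3},{"tx":-0.016,"ty":0.08,"tz":0,"ax":0,"ay":0,"az":-0.3},{"tx":-0.016,"ty":0.08,"tz":0,"ax":0,"ay":0,"az":-0.3}]' --claw 1

```text
time_s: 9.68
ee_pos: [0.54, 0.1621, 0.2808]
tcp_rot: [0.0, 0.373, 0.928, 0.0]
ft_force: [1.1, 0.2, 0.0]
grip_width: 0.0855
finger_force: 0.0
```

>>> jog_arm --deltas '[{"tx":-0.016,"ty":0.08,"tz":0,"ax":0,"ay":0,"az":-0.3},{"tx":-0.016,"ty":0.08,"tz":0,"ax":0,"ay":0,"az":-0.3},{"tx":-0.016,"ty":0.08,"tz":0,"ax":0,"ay":0,"az":-0.3},{"tx":-0.016,"ty":0.08,"tz":0,"ax":0,"ay":0,"az":-0.3},{"tx":-0.016,"ty":0.08,"tz":0,"ax":0,"ay":0,"az":-0.3}]'

```text
time_s: 10.3
ee_pos: [0.5, 0.3621, 0.2808]
tcp_rot: [-0.0, 0.7, 0.714, 0.0]
ft_force: [0.5, -0.1, 0.2]
grip_width: 0.0854
finger_force: 0.0
```

>>> jog_arm --deltas '[{"tx":-0.006,"ty":0.054,"tz":-0.06,"ax":0,"ay":0,"az":-0.15},{"tx":0,"ty":0,"tz":-0.06,"ax":0,"ay":0,"az":0},{"tx":0,"ty":0,"tz":0,"ax":0,"ay":0,"az":0}]'

```text
time_s: 10.68
ee_pos: [0.4962, 0.3874, 0.2186]
tcp_rot: [-0.0, 0.725, 0.688, -0.002]
ft_force: [-0.1, -0.6, 1.0]
grip_width: 0.0853
finger_force: 0.0
```

```bash
python3 - <<'E'
from h import *
s=arm.sense(); print(s["ee_pos"],s["tcp_rot"],s["joint_positions"])
t=arm.read_camera("top"); w=wrist(); sd=arm.read_camera("side")["image"]
z=lambda i,f:cv2.resize(i,None,fx=f,fy=f,interpolation=cv2.INTER_CUBIC)
o=np.zeros((600,800,3),np.uint8); o[:320,:400]=z(t["image"][165:245,235:335],4); o[320:600,:400]=z(sd[165:235,210:310],4); o[:300,400:]=cv2.resize(w["image"],(400,300))
np.savez("w5.npz",R=w["R"],t=w["t"],camera_matrix=w["camera_matrix"],dist_coeffs=w["dist_coeffs"])
cv2.imwrite("pics/c5.png",o[:,:,::-1])
E
```

```text
[0.49616651 0.3873537  0.21856264] [-2.24369125e-04  7.25330214e-01  6.88397236e-01 -2.29697115e-03] [6.62854860e-01 4.28615212e-01 2.35343121e-01 1.38214004e+00
 4.37031469e-06 2.28588837e+00]
```

View pics/c5.png

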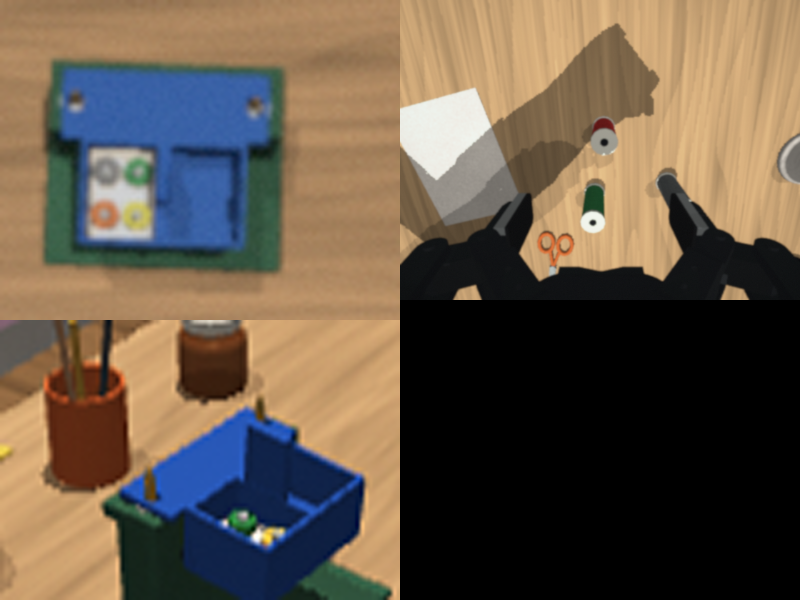

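The caddy is hung: both pins come up through the holes, at crop (75,101) and (255,105) in the top view and (150,485) and (260,410) in the side view, with the tray in front. The wrist view shows the red spool's top at crop (604,143).

```bash
python3 - <<'E'
from h import *
w=dict(np.load("w5.npz")); print(on_z(w,[((204+.5)*1.4-.5,(143+.5)*1.4-.5)],.088))
# cell from the top picture: inner rim of empty compartment centre
t=arm.read_camera("top"); sd=arm.read_camera("side")
for ang in(0,.05,.1):
  y=-.0535;Rz=cv2.Rodrigues(np.array([0,0,y]))[0]; Ry=cv2.Rodrigues(np.array([0,-ang,0.]))[0]
  # pivot: ledge front edge = caddy x=42,z=49
  piv=np.array([.042,0,.049]); pm=np.array([.6304,-.0223,0])
  f=lambda m:(Rz@((Ry@((np.array(m)/1000-piv).T)).T+piv+[-.064,0,.081]).T).T+pm
  X=f([(-38,60,55),(-38,-60,55),(10,-30.5,55),(0,-30.5,4),(0,-30.5,92)])
  p=proj(t,X)
  print(ang,(4*(p[:2]-[235,165]+.5)-.5).round(0).tolist(),(4*(proj(sd,X[:2])-[210,165]+.5)-.5+[0,320]).round(0).tolist(),X.round(4)[3:].tolist())
E
```

```text
[[0.5015896  0.38611723 0.088     ]]
0 [[79.0, 240.0], [246.0, 245.0]] [[266.0, 543.0], [364.0, 468.0]] [[0.5649, -0.0493, 0.085], [0.5649, -0.0493, 0.173]]
0.05 [[79.0, 240.0], [246.0, 246.0]] [[266.0, 547.0], [364.0, 473.0]] [[0.5672, -0.0495, 0.083], [0.5628, -0.0492, 0.1708]]
0.1 [[80.0, 241.0], [245.0, 246.0]] [[266.0, 552.0], [364.0, 477.0]] [[0.5696, -0.0496, 0.081], [0.5608, -0.0491, 0.1686]]
```

>>> jog_arm --deltas '[{"tx":0.006,"ty":0,"tz":-0.1,"ax":0,"ay":0,"az":0},{"tx":0,"ty":0,"tz":-0.1,"ax":0,"ay":0,"az":0},{"tx":0,"ty":0,"tz":-0.08,"ax":0,"ay":0,"az":0},{"tx":0,"ty":0,"tz":-0.056,"ax":0,"ay":0,"az":0},{"tx":0,"ty":0,"tz":0,"ax":0,"ay":0,"az":0}]'

```text
time_s: 11.55
ee_pos: [0.4998, 0.387, 0.0518]
tcp_rot: [-0.0, 0.726, 0.688, -0.001]
ft_force: [-0.3, 0.6, 0.4]
grip_width: 0.0848
finger_force: 0.0
```

>>> jog_arm --deltas '[{"tx":0,"ty":0,"tz":0,"ax":0,"ay":0,"az":0},{"tx":0,"ty":0,"tz":0,"ax":0,"ay":0,"az":0},{"tx":0,"ty":0,"tz":0,"ax":0,"ay":0,"az":0},{"tx":0,"ty":0,"tz":0,"ax":0,"ay":0,"az":0},{"tx":0,"ty":0,"tz":0,"ax":0,"ay":0,"az":0}]' --claw 0 --grip_force 40

```text
time_s: 12.18
ee_pos: [0.501, 0.3884, 0.0542]
tcp_rot: [0.0, 0.726, 0.688, 0.001]
ft_force: [-0.1, 0.0, 6.2]
grip_width: 0.0324
finger_force: 39.0
```

>>> jog_arm --deltas '[{"tx":0,"ty":0,"tz":0,"ax":0,"ay":0,"az":0},{"tx":0,"ty":0,"tz":0.04,"ax":0,"ay":0,"az":0},{"tx":0,"ty":0,"tz":0.08,"ax":0,"ay":0,"az":0},{"tx":0,"ty":0,"tz":0.1,"ax":0,"ay":0,"az":0},{"tx":0,"ty":0,"tz":0.1,"ax":0,"ay":0,"az":0}]'

```text
time_s: 12.8
ee_pos: [0.5001, 0.3877, 0.2146]
tcp_rot: [-0.0, 0.726, 0.688, 0.0]
ft_force: [0.9, 0.5, -0.2]
grip_width: 0.0321
finger_force: 39.7
```

>>> jog_arm --deltas '[{"tx":0,"ty":-0.02,"tz":0.07,"ax":0,"ay":0,"az":0},{"tx":0.014,"ty":-0.06,"tz":0.06,"ax":0,"ay":0,"az":0},{"tx":0.014,"ty":-0.09,"tz":0,"ax":0,"ay":0,"az":0},{"tx":0.014,"ty":-0.09,"tz":0,"ax":0,"ay":0,"az":0},{"tx":0.014,"ty":-0.09,"tz":0,"ax":0,"ay":0,"az":0}]'

```text
time_s: 13.42
ee_pos: [0.5283, 0.2115, 0.2783]
tcp_rot: [0.0, 0.725, 0.688, 0.0]
ft_force: [0.6, -0.7, -0.6]
grip_width: 0.032
finger_force: 39.8
```

>>> jog_arm --deltas '[{"tx":0.014,"ty":-0.09,"tz":0,"ax":0,"ay":0,"az":0},{"tx":0.014,"ty":-0.09,"tz":0,"ax":0,"ay":0,"az":0},{"tx":0.014,"ty":-0.09,"tz":0,"ax":0,"ay":0,"az":0},{"tx":0.014,"ty":-0.09,"tz":0,"ax":0,"ay":0,"az":0},{"tx":0.014,"ty":-0.09,"tz":0,"ax":0,"ay":0,"az":0}]'

```text
time_s: 14.05
ee_pos: [0.5634, -0.0136, 0.2783]
tcp_rot: [0.0, 0.726, 0.688, 0.0]
ft_force: [0.5, 0.5, -1.6]
grip_width: 0.0317
finger_force: 39.8
```

>>> jog_arm --deltas '[{"tx":0.012,"ty":-0.05,"tz":0,"ax":0,"ay":0,"az":0},{"tx":0,"ty":-0.024,"tz":0,"ax":0,"ay":0,"az":0},{"tx":0,"ty":0,"tz":0,"ax":0,"ay":0,"az":0},{"tx":0,"ty":0,"tz":0,"ax":0,"ay":0,"az":0}]'

```text
time_s: 14.55
ee_pos: [0.5692, -0.0482, 0.2779]
tcp_rot: [-0.0, 0.725, 0.688, 0.0]
ft_force: [-0.4, -0.9, -0.9]
grip_width: 0.0318
finger_force: 39.8
```

>>> jog_arm --deltas '[{"tx":0,"ty":-0.001,"tz":-0.06,"ax":0,"ay":0,"az":0},{"tx":0,"ty":0,"tz":-0.06,"ax":0,"ay":0,"az":0},{"tx":0,"ty":0,"tz":-0.03,"ax":0,"ay":0,"az":0},{"tx":0,"ty":0,"tz":0,"ax":0,"ay":0,"az":0}]'

```text
time_s: 15.05
ee_pos: [0.5689, -0.049, 0.2023]
tcp_rot: [-0.001, 0.725, 0.688, -0.001]
ft_force: [0.7, 0.0, -1.1]
grip_width: 0.032
finger_force: 39.8
```

```bash
python3 - <<'E'
from h import *
s=arm.sense(); print(s["ee_pos"],s["ft_force"])
w=arm.read_camera("wrist")["image"]; sd=arm.read_camera("side")["image"]
z=lambda i,f:cv2.resize(i,None,fx=f,fy=f,interpolation=cv2.INTER_CUBIC)
o=np.zeros((400,800,3),np.uint8); o[:400,:400]=z(sd[150:230,225:305],5); o[:300,400:]=cv2.resize(w,(400,300))
cv2.imwrite("pics/c6.png",o[:,:,::-1])
E
```

```text
[ 0.56888971 -0.04896897  0.20226725] [ 0.71098271  0.0215516  -1.07964225]
```

View pics/c6.png

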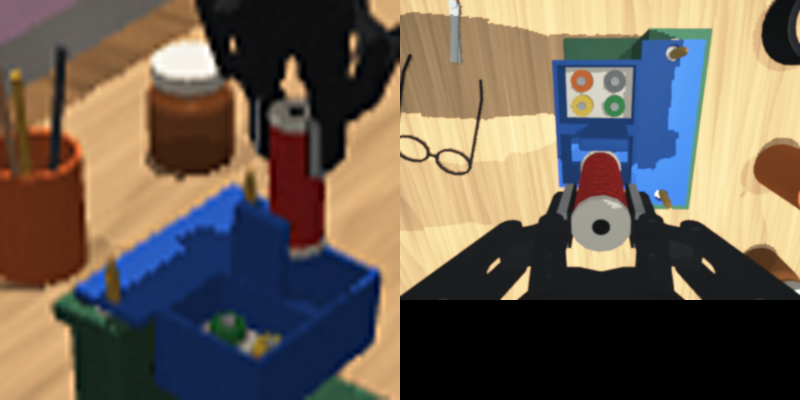

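The side crop shows the spool's foot over the empty compartment at (308,250). The wrist crop shows it centred across the tray, so I lower it.

>>> jog_arm --deltas '[{"tx":0,"ty":0,"tz":-0.04,"ax":0,"ay":0,"az":0},{"tx":0,"ty":0,"tz":-0.04,"ax":0,"ay":0,"az":0},{"tx":0,"ty":0,"tz":-0.034,"ax":0,"ay":0,"az":0},{"tx":0,"ty":0,"tz":0,"ax":0,"ay":0,"az":0}]'

```text
time_s: 15.65
ee_pos: [0.5693, -0.0496, 0.1459]
tcp_rot: [-0.0, 0.726, 0.688, -0.0]
ft_force: [-0.3, -0.7, 0.2]
grip_width: 0.0321
finger_force: 39.8
```

>>> jog_arm --deltas '[{"tx":0,"ty":0,"tz":-0.004,"ax":0,"ay":0,"az":0},{"tx":0,"ty":0,"tz":0,"ax":0,"ay":0,"az":0}]'

```text
time_s: 15.9
ee_pos: [0.5699, -0.0497, 0.1447]
tcp_rot: [0.0, 0.726, 0.688, 0.0]
ft_force: [-0.6, -1.3, -1.5]
grip_width: 0.032
finger_force: 39.8
```

>>> jog_arm --deltas '[{"tx":0,"ty":0,"tz":-0.004,"ax":0,"ay":0,"az":0},{"tx":0,"ty":0,"tz":-0.002,"ax":0,"ay":0,"az":0},{"tx":0,"ty":0,"tz":0,"ax":0,"ay":0,"az":0}]'

```text
time_s: 16.27
ee_pos: [0.5693, -0.0497, 0.1407]
tcp_rot: [-0.0, 0.726, 0.688, -0.0]
ft_force: [0.2, 1.2, -1.2]
grip_width: 0.0317
finger_force: 39.8
```

>>> jog_arm --deltas '[{"tx":0,"ty":0,"tz":-0.003,"ax":0,"ay":0,"az":0},{"tx":0,"ty":0,"tz":-0.002,"ax":0,"ay":0,"az":0},{"tx":0,"ty":0,"tz":0,"ax":0,"ay":0,"az":0}]'

```text
time_s: 16.65
ee_pos: [0.5693, -0.0497, 0.1381]
tcp_rot: [-0.0, 0.726, 0.688, -0.0]
ft_force: [0.9, 0.1, -0.4]
grip_width: 0.0319
finger_force: 39.8
```

>>> jog_arm --deltas '[{"tx":0,"ty":0,"tz":-0.003,"ax":0,"ay":0,"az":0},{"tx":0,"ty":0,"tz":0,"ax":0,"ay":0,"az":0}]'

```text
time_s: 16.9
ee_pos: [0.5696, -0.0497, 0.1373]
tcp_rot: [0.0, 0.726, 0.688, 0.0]
ft_force: [-2.0, 1.0, 4.7]
grip_width: 0.0321
finger_force: 40.0
```

Contact. Now I open a little and rise.

>>> jog_arm --deltas '[{"tx":0,"ty":0,"tz":0,"ax":0,"ay":0,"az":0},{"tx":0,"ty":0,"tz":0,"ax":0,"ay":0,"az":0},{"tx":0,"ty":0,"tz":0,"ax":0,"ay":0,"az":0}]' --claw 0.5

```text
time_s: 17.27
ee_pos: [0.5693, -0.0497, 0.1367]
tcp_rot: [-0.0, 0.726, 0.688, -0.0]
ft_force: [0.3, 1.0, 1.7]
grip_width: 0.0429
finger_force: 0.2
```

>>> jog_arm --deltas '[{"tx":0,"ty":0,"tz":0.01,"ax":0,"ay":0,"az":0},{"tx":0,"ty":0,"tz":0.02,"ax":0,"ay":0,"az":0},{"tx":0,"ty":0,"tz":0.05,"ax":0,"ay":0,"az":0},{"tx":0,"ty":0,"tz":0.08,"ax":0,"ay":0,"az":0},{"tx":0,"ty":0,"tz":0.08,"ax":0,"ay":0,"az":0}]'

```text
time_s: 17.9
ee_pos: [0.5693, -0.0497, 0.2587]
tcp_rot: [0.0, 0.726, 0.688, 0.0]
ft_force: [0.3, -0.3, -0.7]
grip_width: 0.0429
finger_force: 0.0
```

>>> jog_arm --deltas '[{"tx":0,"ty":-0.1,"tz":0.02,"ax":0,"ay":0,"az":0},{"tx":0,"ty":-0.1,"tz":0,"ax":0,"ay":0,"az":0},{"tx":0,"ty":-0.1,"tz":0,"ax":0,"ay":0,"az":0},{"tx":0,"ty":-0.1,"tz":0,"ax":0,"ay":0,"az":0},{"tx":0,"ty":0,"tz":0,"ax":0,"ay":0,"az":0}]'

```text
time_s: 18.52
ee_pos: [0.5691, -0.253, 0.267]
tcp_rot: [0.0, 0.727, 0.687, -0.0]
ft_force: [0.7, 0.6, -0.2]
grip_width: 0.0432
finger_force: 0.0
```

```bash
python3 - <<'E'
from h import *
t=arm.read_camera("top")["image"]; sd=arm.read_camera("side")["image"]
z=lambda i,f:cv2.resize(i,None,fx=f,fy=f,interpolation=cv2.INTER_CUBIC)
o=np.zeros((600,800,3),np.uint8); o[:320,:400]=z(t[165:245,235:335],4); o[:400,400:]=z(sd[155:235,225:305],5); o[320:580,:400]=z(sd[225:355,150:350],2)
cv2.imwrite("pics/c7.png",o[:,:,::-1])
E
```

```text
(no output)
```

View pics/c7.png

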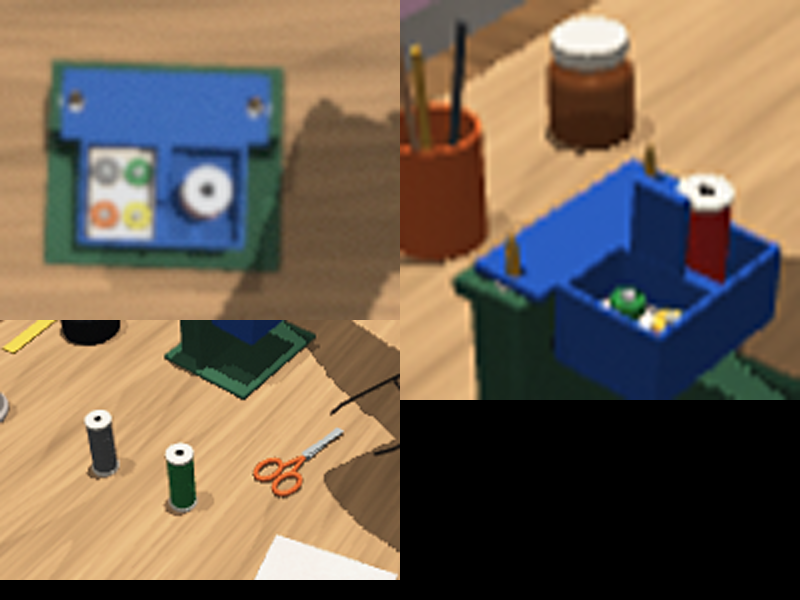

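The red spool stands in the empty compartment, with its top at crop (207,190) in the top view and (706,190) in the side view. The caddy is still hung on both pins, and the grey and green spools stand as before.

```bash
python3 -c "
from cell import arm
print(arm.finish_job())"
```

```text
the job is handed in; nothing more can be done
None
```

The caddy hangs on both pins, the red spool stands upright in its empty compartment, the green and grey spools are still standing where they were, and the job was handed in at about 18.6 s.

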